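# Stagger washed specimen trays on the drying stand

### The job

Put the two empty washed trays up to dry on the white drying stand as a staggered stack, lengthwise along the stand: first the yellow tray, stepped away from the stand's orange end so that the 25 mm orange band is left just uncovered, then the green tray on top of the yellow one, stepped back the other way by the same 25 mm. Each tray should lie flat on the end lips of the one below, squarely in line with it and centred across it. Set the trays down rather than dropping them, and leave the blue tray, which is in use, where it is.

Things in the scene. Friction and masses are not known exactly. Their poses are not given: they have to be found in the camera images.
- stand: White drying stand, fixed to the bench: a tray shape 160 mm long, 60 mm wide, whose flat top rim lies 45 mm above the bench. A flat lip 40 mm long at each end, across the full width, with an open trough 80 mm long between; side walls 4 mm thick, flush with the lips. Origin on the bench under its centre; x runs along its length towards the end whose outermost 25 mm are banded orange, y across, z up. It may stand at any yaw.
- tray_yellow: Loose empty yellow plastic tray, 160 mm long, 60 mm wide, 30 mm tall, about 0.1 kg, standing flat on the bench. Flat underside; flat end lips 40 mm long and side walls 4 mm thick, all flush at the top; trough 80 mm long between. Origin at the centre of its underside; x along its length, y across, z up. Both ends alike. It can be gripped across its 60 mm width at mid-length, on the outside of its side walls.
- tray_green: Loose empty green plastic tray, otherwise the same as the yellow one: 160 x 60 x 30 mm, same lips, origin and axes.
- tray_blue: Loose blue tray of the same shape, 160 x 60 x 30 mm, same origin and axes, with two blue-capped orange vials lying in its trough: in use, to be left alone.
There are look-alikes about, which are no part of the job. What is shaped like the tray_green but pink is not meant. What is shaped like the tray_yellow but brown is not meant.

How it is judged (in metres and radians):
On the way:
1. the yellow tray rests on the stand, stepped away from the orange end, and is released (x of tray_yellow in the frame of stand between -0.037 and -0.013 m and y of tray_yellow in the frame of stand between -0.012 and 0.012 m and z of tray_yellow in the frame of stand between 0.04 and 0.05 m and angle between the x axis of tray_yellow and the x axis of stand, either way round below 0.175 rad and contact force between the fingers and tray_yellow below 0.1 N), for 0.2 s.
At the end, for the whole second after the job is handed in: Yellow flat on the stand, stepped 25 mm +-12 from the orange end, within 12 mm across; green flat on it, stepped back 13 to 40 mm, within 15 mm of the stand's centre each way; both in line with the stand within 10 degrees and at rest; blue tray moved under 30 mm (x of tray_yellow in the frame of stand between -0.037 and -0.013 m and y of tray_yellow in the frame of stand between -0.012 and 0.012 m and z of tray_yellow in the frame of stand between 0.04 and 0.05 m and angle between the x axis of each of tray_yellow, tray_green and the x axis of stand, either way round below 0.175 rad and angle between each of tray_yellow, tray_green's own z axis and vertical below 0.06 rad and x of tray_green in the frame of stand between -0.015 and 0.015 m and horizontal distance between tray_green and tray_yellow between 0.013 and 0.04 m and y of tray_green in the frame of stand between -0.015 and 0.015 m and z of tray_green in the frame of stand between 0.069 and 0.081 m and linear speed of each of tray_yellow, tray_green below 0.02 m/s and distance of tray_blue from where it was at the start of the episode below 0.03 m); the robot touches nothing.
It fails at once if the yellow tray was dropped (falling faster than 0.6 m/s, a drop of about 20 mm) (contact force between each of the arm, the fingers and tray_yellow below 0.05 N and linear speed of tray_yellow above 0.6 m/s).
It fails at once if the green tray was dropped (falling faster than 0.6 m/s, a drop of about 20 mm) (contact force between each of the arm, the fingers and tray_green below 0.05 N and linear speed of tray_green above 0.6 m/s).
It fails at once if the blue tray was moved by more than 30 mm (distance of tray_blue from where it was at the start of the episode above 0.03 m).
It also fails if it takes over 61 s, if anything falls off the work surface, if the arm or the gripper's body presses on something with over 40 N, if the wrist force passes 120 N, or if a joint passes its speed limit or range.

### The arm

A 6-joint arm with a two-finger parallel gripper is mounted at the origin on the work surface. World frame = base frame: x ahead of the robot, y to its left, z up, the work surface at z = 0. Lengths are in mm, angles in rad, forces in N, time in s.
With the tool pointing down it reaches from about 425 to 950 mm from the base axis. Payload 3.5 kg.
Tool frame: the origin (TCP) lies on the centre line of the jaws, within the pads' length; the fingertips stand 19 mm ahead of it and the grasp point (between the pads) is the TCP; x points along the fingers, y is the direction in which the jaws open and shut, and the axes are right-handed (so a half turn about x gives the same grasp; the last joint's range is limited). The gripper opens to 85 mm and grips with 20 to 120 N. Pads are 22 mm wide; open, the fingers measure 114 mm over their backs; the gripper's body (76 mm by 85 mm) begins 54 mm behind the grasp point. The pads swing forward as they close: fully open they stand 13 mm farther back than shut.
Start: joints at [1.067, 0.286, 1.577, -0, 1.279, -0.15], TCP at [233.827, 633.191, 250.325] pointing down, gripper open.
Joint ranges: [-2.77, 2.77], [-0.9, 2.22], [0.21, 2.48], [-1.53, 4.67], [0.24, 2.81], [-2.84, 2.84]. Speed limits (rad/s): [2.79, 2.79, 3.14, 3.14, 3.14, 3.14].

### API

Orientations are given as a rotation vector (axis times angle).
In Python, from cell import telemetry, eyes, workorder gives the robot as it stands.
- The arm moves only by the tool play_rows, never from a script. Its argument "plan" is a list of rows, each an object with "jaw": the finger opening in mm, from 0 to 85.4; "linear": the shift along the tool's x, y, z in mm, a list of three; "dr": the turn, a rotation vector about the tool's x, y, z in degrees, a list of three. A call has 1 to 20 rows; each row is the pose to reach, as a shift and turn from the pose commanded when the call began, along the tool's axes at that moment; what a row does not reach only later rows make up. A row lasts 1/12 s, in which the tool goes at most 41.7 mm and 7.16 degrees, less where a joint would pass 70% of its speed; a pose out of reach is approached as far as the arm can. A call with a gripper value outside its range is refused whole. The fingers move at their own pace and stop on an object; "newtons" is the grip in N (left out, the last holds). Time passes only in rows, so rows that repeat a pose let the fingers close. It gives the time, the measured TCP pose, the force and the opening at its end, in the units of the state.
- telemetry.state(): the state, without advancing time (a new reading comes with each control period).
- eyes.read_camera(name): name is "scene" or "top" or "wrist"; returns the picture (400x640x3 uint8, red, green, blue); there is no depth.
- eyes.camera_model(name): a dict with "intrinsics" (3x3 intrinsics, pixels), "eye" and "attitude" of the camera in the world. Camera axes: x right, y down, z forward; pixel columns grow to the right and rows downward; lengths in mm; the calibration is good to about 2 mm. A picture is of the moment at which its call begins: read the wrist's pose just before it. camera_model takes no time and is no camera call; for the wrist camera it gives the pose at the moment of the call.
- workorder.sign_off(): hands the job in, once; it reports no verdict.
The state is a dict: "t": time; "joints": joint angles; "qd": joint speeds; "joint_torque": joint torques, N m; "ee_pos": TCP position; "eef_rot": TCP orientation; "contact_force": force on the tool from outside, world axes, zero at the start; "torque": the same for the moment, N m; "width": finger opening in mm.
Only numpy, scipy, OpenCV 4.12 (cv2) and the standard library are available. Lean on these libraries where they do the work, as an engineer would, in place of code of your own. Each camera call takes 0.05 s, during which the arm holds its last target.

## Working session

There is one attempt and no reset: what is moved stays moved. The work goes in short steps, Python scripts to look and compute and a tool call to move; the robot and the scene stay as the last step left them, time stands still between calls to the robot, and variables do not carry over. Pictures are saved under pics/ and viewed, and the job is handed in when it is done.

Besides the shell and the picture viewer there is one more tool, called after ">>>" by a JSON object that holds its "fn" and its "kwargs". play_rows: Moves the arm, as the interface text tells. Its arguments: {"type":"object","properties":{"plan":{"type":"array","items":{"type":"object","properties":{"jaw":{"type":"number"},"linear":{"type":"array","items":{"type":"number"}},"dr":{"type":"array","items":{"type":"number"}}}}},"newtons":{"type":"number"}},"required":["plan"]}

```bash
mkdir -p pics; ls
python3 - <<'E'
from cell import telemetry, eyes, workorder
import cv2
s=telemetry.state();print(s)
for n in ("scene","top"):
    im=eyes.read_camera(n);cv2.imwrite(f"pics/{n}0.png",im[:,:,::-1]);m=eyes.camera_model(n);print(n,m)
E
```

```text
pics
{'t': 0.0, 'joints': array([ 1.06699466e+00,  2.87196806e-01,  1.57820208e+00,  1.10085536e-05,
        1.27859797e+00, -1.50001672e-01]), 'qd': array([-5.86338154e-05,  3.10967066e-04, -4.25126732e-04,  1.09460271e-03,
       -9.67214091e-04,  9.34972066e-04]), 'joint_torque': array([ 6.81320162e-04, -4.05984449e+01, -2.92618078e+01, -1.22533834e-04,
        5.94038836e-03, -1.40532458e-05]), 'ee_pos': array([233.53113652, 632.65227992, 248.91278767]), 'eef_rot': array([ 0.27585043,  1.55369286, -0.27943732]), 'contact_force': array([-0.95848278, -0.61337861, -0.12312315]), 'torque': array([-0.00587879,  0.00649335, -0.0083616 ]), 'width': 85.52227826358784}
scene {'intrinsics': array([[399.61873511,   0.        , 327.02683074],
       [  0.        , 399.61873511, 203.2913197 ],
       [  0.        ,   0.        ,   1.        ]]), 'eye': array([ 898.23344892, -730.91646322,  729.52816664]), 'attitude': array([-2.12605547, -0.51975297,  0.29389972])}
top {'intrinsics': array([[391.4028641 ,   0.        , 306.64362464],
       [  0.        , 391.4028641 , 203.88360722],
       [  0.        ,   0.        ,   1.        ]]), 'eye': array([ 302.29094389,  149.50263382, 1068.27709255]), 'attitude': array([-2.19839426,  2.16062934, -0.10430487])}
```

View pics/top0.png

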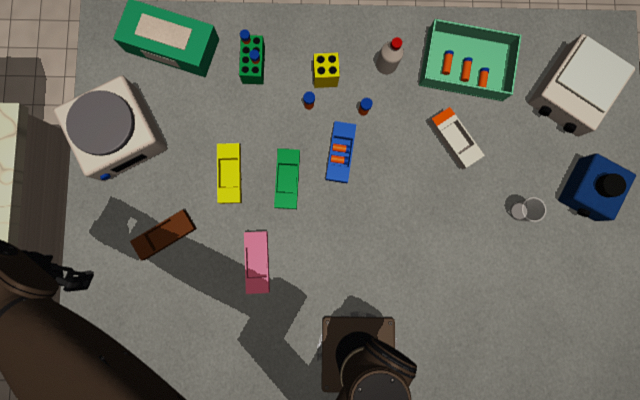

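View pics/scene0.png

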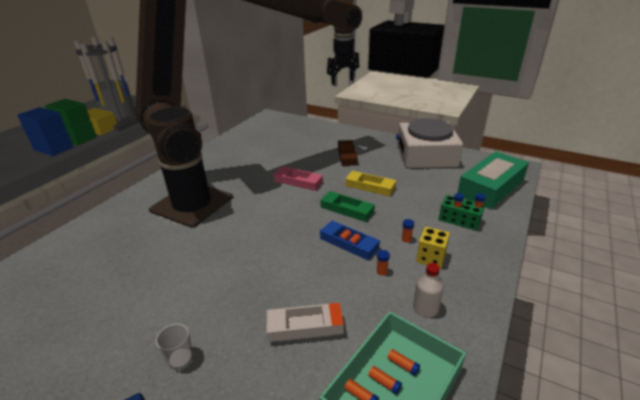

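```bash
cat > h.py <<'E'
import numpy as np, cv2
from scipy.spatial.transform import Rotation as R
from scipy.optimize import minimize
def proj(m,P):
    A=R.from_rotvec(m["attitude"]).as_matrix(); c=(np.asarray(P,float)-m["eye"])@A
    K=m["intrinsics"]; u=c@K.T; return u[:,:2]/u[:,2:]
def unproj(m,uv,z):
    A=R.from_rotvec(m["attitude"]).as_matrix();K=m["intrinsics"]
    d=A@np.linalg.solve(K,[uv[0],uv[1],1]); t=(z-m["eye"][2])/d[2]; return m["eye"]+t*d
def box(p,h,z0=0,L=160,W=60):
    c,s=np.cos(p[2]),np.sin(p[2]); 
    return np.array([[p[0]+c*a-s*b,p[1]+s*a+c*b,z] for z in(z0,z0+h) for a in(-L/2,L/2) for b in(-W/2,W/2)])
def fit(m,mask,p0,h,z0=0,S=8):
    n=cv2.findContours(mask.astype(np.uint8),cv2.RETR_EXTERNAL,cv2.CHAIN_APPROX_NONE)[0]
    cn=max(n,key=cv2.contourArea)
    full=np.zeros(mask.shape,np.uint8); hull=cv2.convexHull(cn); cv2.fillPoly(full,[hull],255)
    x,y,w,hh=cv2.boundingRect(cn);x-=10;y-=10;w+=20;hh+=20
    big=cv2.resize(full[y:y+hh,x:x+w],(w*S,hh*S),interpolation=cv2.INTER_LINEAR)>127
    def cost(q):
        p=[q[0],q[1],q[2]/100]
        uv=(proj(m,box(p,h,z0))-[x,y]+0.5)*S-0.5
        im=np.zeros(big.shape,np.uint8);cv2.fillPoly(im,[cv2.convexHull(np.round(uv).astype(np.int32))],1)
        return np.sum(im.astype(bool)^big)/big.sum()
    r=minimize(cost,[p0[0],p0[1],p0[2]*100],method="Nelder-Mead",options=dict(initial_simplex=np.array([p0[0],p0[1],p0[2]*100])+np.array([[0,0,0],[8,0,0],[0,8,0],[0,0,8]]),xatol=.05,fatol=1e-5))
    return np.array([r.x[0],r.x[1],r.x[2]/100]),r.fun
E
python3 - <<'E'
from h import *
from cell import eyes
for cam in("top","scene"):
    im=cv2.imread(f"pics/{cam}0.png");m=eyes.camera_model(cam)
    hsv=cv2.cvtColor(im,cv2.COLOR_BGR2HSV);Hh,Ss,V=cv2.split(hsv)
    T=eyes.camera_model("top")
    rois=dict(yellow=(229,172,20,35),green=(287,179,40,80),blue=(341,152,100,125),stand=(458,138,0,0))
    for n,(u,v,a,b) in rois.items():
        h=45 if n=="stand" else 30
        c=unproj(T,(u,v),h)
        cu=proj(m,[[c[0],c[1],h/2]])[0].astype(int)
        if n=="stand":
            mask=((V>110)&(Ss<70))|((Hh<15)&(Ss>150)&(V>80))
        else: mask=(Hh>=a)&(Hh<=b)&(Ss>100)&(V>25)
        win=np.zeros_like(mask);r=48;win[max(0,cu[1]-r):cu[1]+r,max(0,cu[0]-r):cu[0]+r]=1
        mk=(mask&win).astype(np.uint8)
        if n=="stand" and cam=="top": pass
        lab=cv2.connectedComponentsWithStats(mk);
        k=1+np.argmax(lab[2][1:,4]);mk=(lab[1]==k).astype(np.uint8)
        y0={'yellow':0.,'green':0.,'blue':0.,'stand':0.5}[n]
        best=min((fit(m,mk,(c[0],c[1],y),h) for y in (y0-.25,y0,y0+.25)),key=lambda t:t[1])
        print(cam,n,np.round(c,1),best, mk.sum())
        cv2.imwrite(f"pics/m_{cam}_{n}.png",mk*255)
        uv=np.round(proj(m,box(best[0],h))*16).astype(np.int32)
    im2=cv2.resize(im,None,fx=1,fy=1)
E
```

```text
top yellow [476.4 352.2  30. ] (array([4.76137038e+02, 3.55391192e+02, 4.31472920e-02]), np.float64(0.02592911796855293)) 1460
top green [460.4 196.5  30. ] (array([ 4.64215336e+02,  1.97989295e+02, -3.71763651e-02]), np.float64(0.040475142982842056)) 1359
top blue [536.5  52.5  30. ] (array([ 5.40472264e+02,  5.30515604e+01, -1.33197685e-01]), np.float64(0.03762374030143583)) 1123
top stand [ 577.  -258.6   45. ] (array([ 6.07904319e+02, -3.10334155e+02,  3.72908093e-01]), np.float64(0.8012290813137977)) 8359
scene yellow [476.4 352.2  30. ] (array([4.74405058e+02, 3.56644225e+02, 4.65485949e-02]), np.float64(0.06664882226980728)) 831
scene green [460.4 196.5  30. ] (array([ 4.63163479e+02,  1.99430905e+02, -4.38852985e-02]), np.float64(0.04922995919441885)) 908
scene blue [536.5  52.5  30. ] (array([ 5.41865935e+02,  5.39998341e+01, -1.42336880e-01]), np.float64(0.14577235092414484)) 1161
scene stand [ 577.  -258.6   45. ] (array([ 561.00214507, -235.09316592,    0.59500029]), np.float64(0.35658032363256015)) 1644
```

Run:
```python
import cv2,numpy as np
im=cv2.imread("pics/top0.png");a=cv2.resize(im[95:180,415:500],None,fx=7,fy=7,interpolation=cv2.INTER_CUBIC)
cv2.imwrite("pics/c1.png",a)
im=cv2.imread("pics/scene0.png");cv2.imwrite("pics/c2.png",cv2.resize(im[285:360,250:360],None,fx=7,fy=7,interpolation=cv2.INTER_CUBIC))
```

```text
(no output)
```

View pics/c1.png

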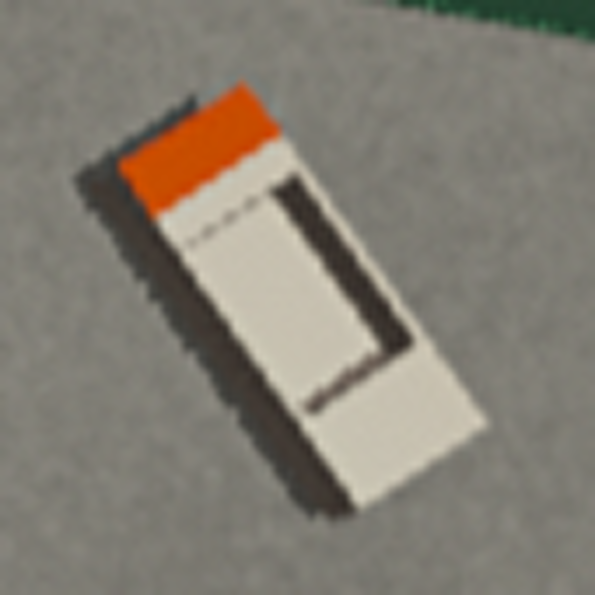

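View pics/c2.png

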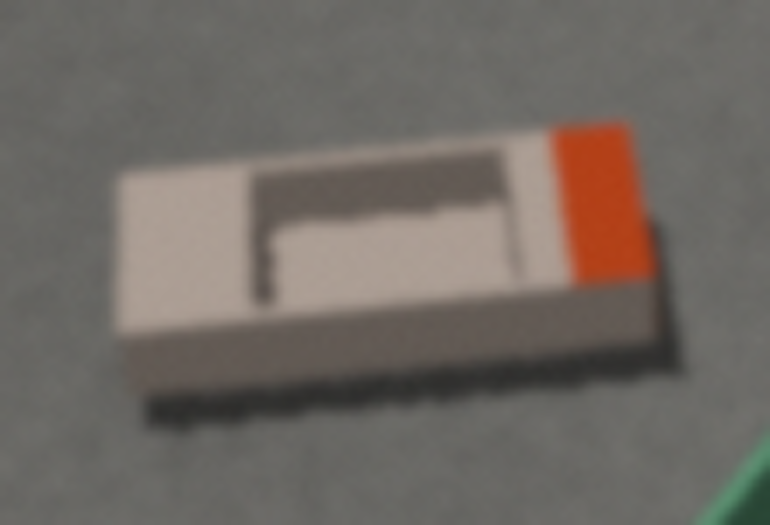

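Run:
```python
from h import *
from cell import eyes
def go(cam,off,pts):
    m=eyes.camera_model(cam)
    P=np.array([unproj(m,((u+.5)/7-.5+off[0],(v+.5)/7-.5+off[1]),45) for u,v in pts])
    print(np.round(P,1),[round(np.linalg.norm(P[i]-P[(i+1)%4]),1) for i in range(4)])
    o=(P[0]+P[1])/2;w=(P[2]+P[3])/2;print(cam,"center",P.mean(0),"yaw",np.arctan2(*(o-w)[1::-1]))
go("top",(415,95),[(120,162),(243,83),(488,425),(360,510)])
go("scene",(250,285),[(628,124),(655,278),(117,333),(117,172)])
```

```text
[[ 631.2 -188.8   45. ]
 [ 663.2 -236.6   45. ]
 [ 531.4 -328.    45. ]
 [ 497.7 -278.5   45. ]] [np.float64(57.5), np.float64(160.4), np.float64(59.8), np.float64(160.8)]
top center [ 580.86751496 -257.99261987   45.        ] yaw 0.5992730844310048
[[ 629.  -187.4   45. ]
 [ 662.9 -237.3   45. ]
 [ 530.7 -327.7   45. ]
 [ 495.6 -277.7   45. ]] [np.float64(60.3), np.float64(160.1), np.float64(61.0), np.float64(161.1)]
scene center [ 579.57322023 -257.52668054   45.        ] yaw 0.5973911783767664
```

```bash
cat >> h.py <<'E'
def delta(s,pos,yaw):
    """relative linear (tool axes) and turn so tool x down, tool y at world angle nearest yaw+pi/2 (mod pi)"""
    R0=R.from_rotvec(s["eef_rot"]); 
    out=[]
    for k in (0,1):
        a=yaw+np.pi/2+np.pi*k
        y=np.array([np.cos(a),np.sin(a),0]);x=np.array([0,0,-1.]);z=np.cross(x,y)
        D=R0.inv()*R.from_matrix(np.c_[x,y,z]); out.append(np.degrees(D.as_rotvec()))
    return R0.inv().apply(np.asarray(pos,float)-s["ee_pos"]),out
E
python3 - <<'E'
from h import *
from cell import telemetry
s=telemetry.state();print(R.from_rotvec(s["eef_rot"]).as_matrix().round(3), s["joints"].round(3))
l,o=delta(s,(475.3,356,120),.045);print(l,o)
E
```

```text
[[-0.001  0.346  0.938]
 [-0.002  0.938 -0.346]
 [-1.    -0.002 -0.   ]] [ 1.067  0.287  1.578 -0.     1.279 -0.15 ]
[ 129.33254054 -175.54000518  322.66652234] [array([-22.84619824,  -0.04153466,   0.11927622]), array([1.57153708e+02, 1.65780798e-01, 5.77286017e-02])]
```

>>> {"fn": "play_rows", "kwargs": {"plan": [{"jaw": 85,"linear": [40,-58,107],"dr": [-7,0,0]},{"jaw": 85,"linear": [129,-175.5,322.5],"dr": [-22.8,0,0]},{"jaw": 85,"linear": [129,-175.5,322.5],"dr": [-22.8,0,0]},{"jaw": 85,"linear": [129,-175.5,322.5],"dr": [-22.8,0,0]},{"jaw": 85,"linear": [129,-175.5,322.5],"dr": [-22.8,0,0]},{"jaw": 85,"linear": [129,-175.5,322.5],"dr": [-22.8,0,0]},{"jaw": 85,"linear": [129,-175.5,322.5],"dr": [-22.8,0,0]},{"jaw": 85,"linear": [129,-175.5,322.5],"dr": [-22.8,0,0]},{"jaw": 85,"linear": [129,-175.5,322.5],"dr": [-22.8,0,0]},{"jaw": 85,"linear": [129,-175.5,322.5],"dr": [-22.8,0,0]},{"jaw": 85,"linear": [129,-175.5,322.5],"dr": [-22.8,0,0]},{"jaw": 85,"linear": [129,-175.5,322.5],"dr": [-22.8,0,0]},{"jaw": 85,"linear": [129,-175.5,322.5],"dr": [-22.8,0,0]},{"jaw": 85,"linear": [129,-175.5,322.5],"dr": [-22.8,0,0]}]}}

```text
t: 1.27
ee_pos: [474.9, 358.3, 122.1]
eef_rot: [-0.036, 1.57, 0.037]
contact_force: [-0.6, -0.2, -0.4]
width: 85.1
```

Run:
```python
from h import *
from cell import telemetry,eyes
s=telemetry.state();m=eyes.camera_model("wrist");im=eyes.read_camera("wrist")[:,:,::-1].copy()
print(s["t"],s["ee_pos"],s["joints"].round(3),m)
cv2.imwrite("pics/w1.png",im)
print(delta(s,(475.3,356,21),.045))
for p in box((475.3,356,.045),30): print(proj(m,[p]).round())
```

```text
1.2667 [474.90289899 358.25087388 122.05885364] [ 0.476  0.249  1.873  0.     1.019 -1.141] {'intrinsics': array([[294.13815833,   0.        , 318.95515122],
       [  0.        , 294.13815833, 200.38412178],
       [  0.        ,   0.        ,   1.        ]]), 'eye': array([395.03282208, 354.704312  , 244.77075302]), 'attitude': array([2.00972316, 2.10441042, 0.33125514])}
(array([101.05731773,  -2.34316241,   0.21010572]), [array([ 0.06193452,  0.04697069, -0.04333289]), array([-1.79938038e+02,  6.80437226e-02,  7.37560006e-02])])
[[278. 106.]]
[[353. 106.]]
[[285. 281.]]
[[347. 281.]]
[[272. 106.]]
[[358. 106.]]
[[281. 301.]]
[[350. 301.]]
```

View pics/w1.png

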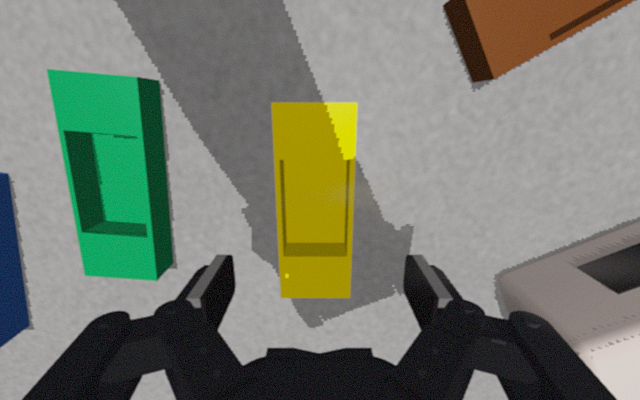

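>>> {"fn": "play_rows", "kwargs": {"newtons": 40, "plan": [{"jaw": 85,"linear": [35,-2.3,1.5]},{"jaw": 85,"linear": [70,-2.3,1.5]},{"jaw": 85,"linear": [90,-2.3,1.5]},{"jaw": 85,"linear": [101,-2.3,1.5]},{"jaw": 85,"linear": [101,-2.3,1.5]},{"jaw": 85,"linear": [101,-2.3,1.5]},{"jaw": 85,"linear": [101,-2.3,1.5]}]}}

```text
validation failed for argument at $.pl...
```

Run:
```python
from h import *
from cell import telemetry,eyes
s=telemetry.state();im=eyes.read_camera("wrist")[:,:,::-1].copy()
print(s["t"],s["ee_pos"],s["contact_force"])
cv2.imwrite("pics/w2.png",im)
```

```text
1.3167 [474.89897998 358.28289899 122.10751679] [ 0.05696853  0.07022445 -0.60625525]
```

View pics/w2.png

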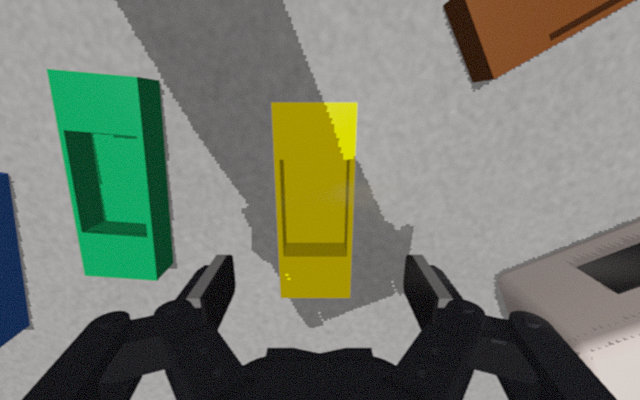

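The call was refused because each row needs "dr". The view is unchanged: the yellow tray still spans (272,102) to (351,298). I'll resend it with "dr" included.

>>> {"fn": "play_rows", "kwargs": {"newtons": 40, "plan": [{"jaw": 85,"linear": [35,-2.3,1.5],"dr": [0,0,0]},{"jaw": 85,"linear": [70,-2.3,1.5],"dr": [0,0,0]},{"jaw": 85,"linear": [90,-2.3,1.5],"dr": [0,0,0]},{"jaw": 85,"linear": [101,-2.3,1.5],"dr": [0,0,0]},{"jaw": 85,"linear": [101,-2.3,1.5],"dr": [0,0,0]},{"jaw": 85,"linear": [101,-2.3,1.5],"dr": [0,0,0]},{"jaw": 85,"linear": [101,-2.3,1.5],"dr": [0,0,0]}]}}

```text
t: 1.95
ee_pos: [478.4, 355.7, 22.4]
eef_rot: [-0.034, 1.567, 0.036]
contact_force: [-0.3, -0.4, 0.2]
width: 85.1
```

Run:
```python
from h import *
from cell import telemetry,eyes
s=telemetry.state();im=eyes.read_camera("wrist")[:,:,::-1].copy()
print(s["t"],s["ee_pos"],s["contact_force"])
cv2.imwrite("pics/w3.png",im)
```

```text
1.95 [478.42289618 355.68819199  22.36544217] [-0.27834558 -0.39362074  0.19626682]
```

View pics/w3.png

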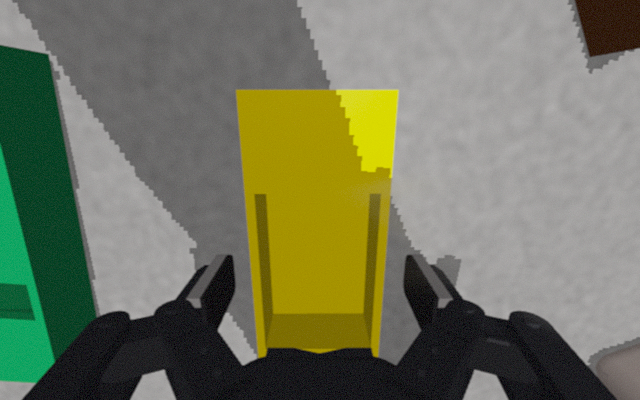

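>>> {"fn": "play_rows", "kwargs": {"newtons": 40, "plan": [{"jaw": 40,"linear": [0,0,0],"dr": [0,0,0]},{"jaw": 40,"linear": [0,0,0],"dr": [0,0,0]},{"jaw": 40,"linear": [0,0,0],"dr": [0,0,0]},{"jaw": 40,"linear": [0,0,0],"dr": [0,0,0]},{"jaw": 40,"linear": [0,0,0],"dr": [0,0,0]},{"jaw": 40,"linear": [0,0,0],"dr": [0,0,0]},{"jaw": 40,"linear": [0,0,0],"dr": [0,0,0]},{"jaw": 40,"linear": [0,0,0],"dr": [0,0,0]}]}}

```text
t: 2.67
ee_pos: [478.2, 355.1, 21.9]
eef_rot: [-0.034, 1.568, 0.035]
contact_force: [-0.9, -0.3, 6.3]
width: 59.0
```

Run:
```python
from h import *
from cell import telemetry,eyes
s=telemetry.state();m=eyes.camera_model("wrist");im=eyes.read_camera("wrist")[:,:,::-1].copy()
print(s["t"],s["ee_pos"],s["contact_force"],s["width"],s["joints"])
cv2.imwrite("pics/w4.png",im)
for p in ((s["ee_pos"][0],355.8,.045),): print(proj(m,box(p,30)).round(1)[4:])
```

```text
2.6667 [478.1594905  355.10026207  21.94444348] [-0.92943285 -0.25438295  6.31399998] 59.001068735999766 [ 4.68548178e-01  4.00096298e-01  1.89812648e+00 -2.00267550e-05
  8.41029917e-01 -1.14643865e+00]
[[238.9 106. ]
 [400.7 105.9]
 [263.9 418.5]
 [375.5 418.3]]
```

View pics/w4.png

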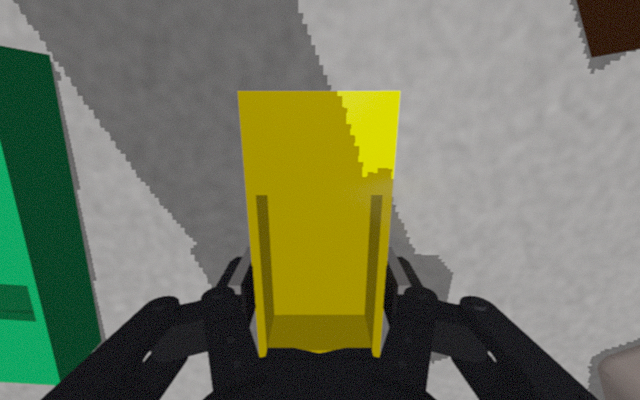

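Run:
```python
from h import *
from cell import telemetry,eyes
s=telemetry.state();m=eyes.camera_model("wrist")
R0=R.from_rotvec(s["eef_rot"]);print(R0.as_matrix().round(4))
for uv in ((238,91),(400,91),(257,195),(382,195),(314,350)):
    P=unproj(m,uv,30);print(uv,P.round(1),(P-s["ee_pos"]).round(1))
```

```text
[[ 2.10e-03 -4.42e-02  9.99e-01]
 [ 1.00e-03  9.99e-01  4.42e-02]
 [-1.00e+00  9.00e-04  2.10e-03]]
(238, 91) [394.4 322.1  30. ] [-83.8 -33.    8.1]
(400, 91) [391.8 381.2  30. ] [-86.4  26.2   8.1]
(257, 195) [433.8 328.2  30. ] [-44.4 -26.8   8.1]
(382, 195) [431.6 379.   30. ] [-46.6  24.    8.1]
(314, 350) [512.  354.5  30. ] [33.8 -0.6  8.1]
```

Run:
```python
from h import *
from cell import telemetry
s=telemetry.state()
print(delta(s,(556.5,-274.3,122),.598))
```

```text
(array([-100.52843512, -632.12634765,   50.64618138]), [array([-3.17304310e+01,  1.34207175e-01, -1.73217533e-02]), array([ 1.48269468e+02, -2.30034928e-02, -1.78228712e-01])])
```

>>> {"fn": "play_rows", "kwargs": {"plan": [{"jaw": 40,"linear": [-15,0,0],"dr": [0,0,0]},{"jaw": 40,"linear": [-45,0,0],"dr": [0,0,0]},{"jaw": 40,"linear": [-80,-10,0],"dr": [0,0,0]},{"jaw": 40,"linear": [-100,-30,0],"dr": [7,0,0]},{"jaw": 40,"linear": [-100,-60,0],"dr": [14,0,0]},{"jaw": 40,"linear": [-100,-95,0],"dr": [21,0,0]},{"jaw": 40,"linear": [-100,-130,5],"dr": [28,0,0]},{"jaw": 40,"linear": [-100,-165,10],"dr": [35,0,0]},{"jaw": 40,"linear": [-100,-200,15],"dr": [42,0,0]},{"jaw": 40,"linear": [-100,-235,20],"dr": [49,0,0]},{"jaw": 40,"linear": [-100,-270,25],"dr": [56,0,0]},{"jaw": 40,"linear": [-100,-305,30],"dr": [63,0,0]},{"jaw": 40,"linear": [-100,-340,35],"dr": [70,0,0]},{"jaw": 40,"linear": [-100,-375,40],"dr": [77,0,0]},{"jaw": 40,"linear": [-100,-410,45],"dr": [84,0,0]},{"jaw": 40,"linear": [-100,-445,50],"dr": [91,0,0]},{"jaw": 40,"linear": [-100,-480,50],"dr": [98,0,0]},{"jaw": 40,"linear": [-100,-510,50],"dr": [105,0,0]},{"jaw": 40,"linear": [-100,-530,50],"dr": [112,0,0]},{"jaw": 40,"linear": [-100,-540,50],"dr": [119,0,0]}]}}

```text
t: 4.38
ee_pos: [550.5, -185.5, 119.8]
eef_rot: [1.546, 0.948, -1.548]
contact_force: [0.0, 0.7, -2.0]
width: 58.8
```

Run:
```python
from h import *
from cell import telemetry,eyes
s=telemetry.state();print(s["t"],s["ee_pos"],s["joints"].round(2),s["width"])
print(delta(s,(556.5,-274.3,122),.598))
```

```text
4.3833 [ 550.47057216 -185.5010966   119.83215403] [-0.5   0.22  1.91 -0.    1.01 -0.03] 58.81453459854651
(array([-2.13563092, 45.66118897, 76.39891167]), [array([-1.51244501e+02, -4.85772659e-03,  4.50309607e-02]), array([2.87554924e+01, 3.33988857e-02, 3.60291347e-03])])
```

>>> {"fn": "play_rows", "kwargs": {"plan": [{"jaw": 40,"linear": [0,11,19],"dr": [7,0,0]},{"jaw": 40,"linear": [0,23,38],"dr": [14,0,0]},{"jaw": 40,"linear": [0,34,57],"dr": [21,0,0]},{"jaw": 40,"linear": [10,42,70],"dr": [26,0,0]},{"jaw": 40,"linear": [18,45.7,76.4],"dr": [28.8,0,0]},{"jaw": 40,"linear": [18,45.7,76.4],"dr": [28.8,0,0]},{"jaw": 40,"linear": [18,45.7,76.4],"dr": [28.8,0,0]},{"jaw": 40,"linear": [18,45.7,76.4],"dr": [28.8,0,0]},{"jaw": 40,"linear": [18,45.7,76.4],"dr": [28.8,0,0]}]}}

```text
t: 5.13
ee_pos: [557.9, -270.7, 102.7]
eef_rot: [1.875, 0.588, -1.874]
contact_force: [-0.5, -0.3, -1.1]
width: 59.3
```

Run:
```python
from h import *
from cell import telemetry,eyes
s=telemetry.state();print(s["t"],s["ee_pos"],s["joints"].round(2),s["width"])
print(delta(s,(556.5,-274.3,68),.598))
for n in("scene","wrist"):
    im=eyes.read_camera(n)[:,:,::-1].copy()
    if n=="scene": im=cv2.resize(im[200:370,220:440],None,fx=3.5,fy=3.5,interpolation=cv2.INTER_CUBIC)
    cv2.imwrite(f"pics/h1{n}.png",im)
```

```text
5.1333 [ 557.91132799 -270.6981903   102.66938994] [-0.62  0.33  1.82  0.    1.    0.35] 59.27259764068453
(array([34.66905158,  2.14615101,  3.22216961]), [array([-1.79443610e+02,  1.26641557e-02, -1.80057493e-02]), array([ 0.55638857, -0.01149827, -0.00808719])])
```

View pics/h1scene.png

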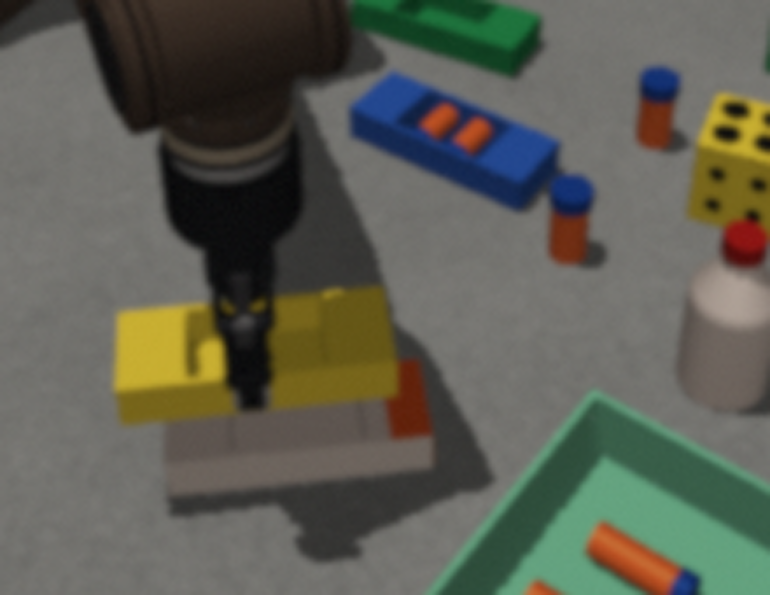

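View pics/h1wrist.png

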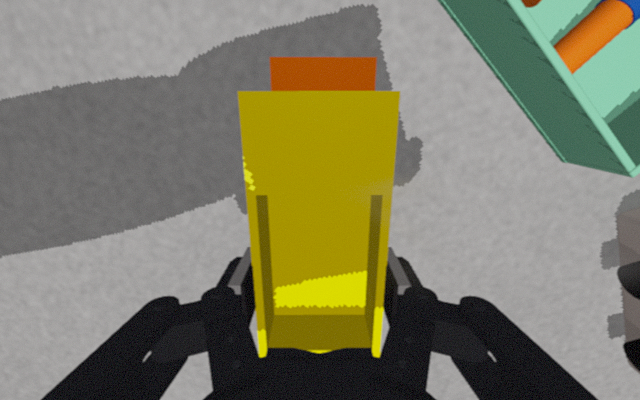

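>>> {"fn": "play_rows", "kwargs": {"plan": [{"jaw": 40,"linear": [10,2.2,3.2],"dr": [0.5,0,0]},{"jaw": 40,"linear": [20,2.2,3.2],"dr": [0.5,0,0]},{"jaw": 40,"linear": [28,2.2,3.2],"dr": [0.5,0,0]},{"jaw": 40,"linear": [32,2.2,3.2],"dr": [0.5,0,0]},{"jaw": 40,"linear": [32,2.2,3.2],"dr": [0.5,0,0]},{"jaw": 40,"linear": [32,2.2,3.2],"dr": [0.5,0,0]},{"jaw": 40,"linear": [32,2.2,3.2],"dr": [0.5,0,0]},{"jaw": 40,"linear": [32,2.2,3.2],"dr": [0.5,0,0]}]}}

```text
t: 5.9
ee_pos: [556.8, -275.3, 70.9]
eef_rot: [1.881, 0.578, -1.88]
contact_force: [-1.0, 0.6, -0.7]
width: 59.7
```

Run:
```python
from h import *
from cell import telemetry,eyes
s=telemetry.state();print(s["t"],s["ee_pos"],s["contact_force"],s["width"])
print(delta(s,(556.5,-274.3,67),.598))
for n in("scene","wrist"):
    m=eyes.camera_model(n);im=eyes.read_camera(n)[:,:,::-1].copy()
    P=np.array([[.8265,-.563],[.563,.8265]])
    for x in(80,55):
        uv=proj(m,[list(P@[x,y]+[580.5,-258])+[45] for y in(-30,30)]);print(n,x,uv.round(1).tolist())
    if n=="scene": im=cv2.resize(im[200:370,220:440],None,fx=3.5,fy=3.5,interpolation=cv2.INTER_CUBIC)
    cv2.imwrite(f"pics/h2{n}.png",im)
```

```text
5.9 [ 556.77745071 -275.32598126   70.85529024] [-0.95068003  0.553724   -0.65117603] 59.68644880042921
(array([ 3.85443967, -1.0080754 , -0.34634967]), [array([ 1.79967399e+02, -8.73012813e-02,  3.25248656e-02]), array([-0.03257679, -0.02070972, -0.05558778])])
scene 80 [[343.3, 324.6], [339.4, 302.6]]
scene 55 [[331.5, 325.8], [328.2, 303.7]]
wrist 80 [[386.2, 30.3], [252.3, 30.4]]
wrist 55 [[382.6, 89.9], [256.0, 89.9]]
```

View pics/h2scene.png

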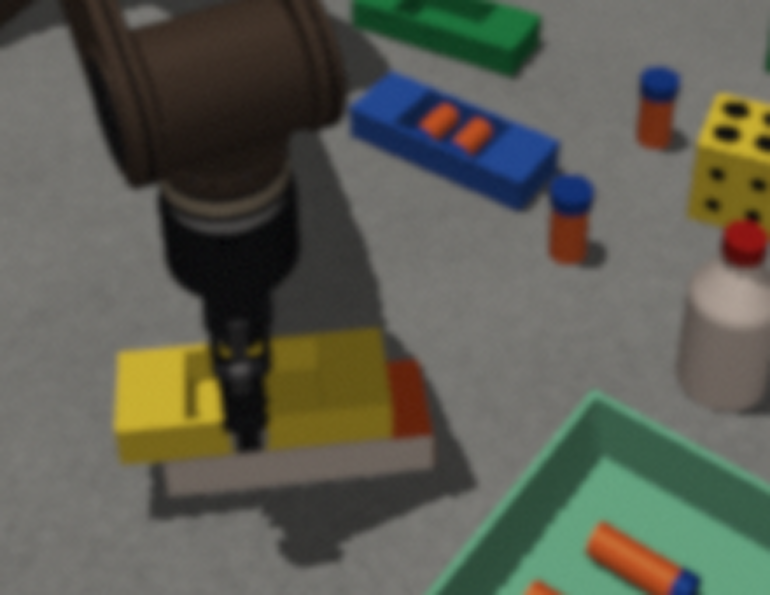

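View pics/h2wrist.png

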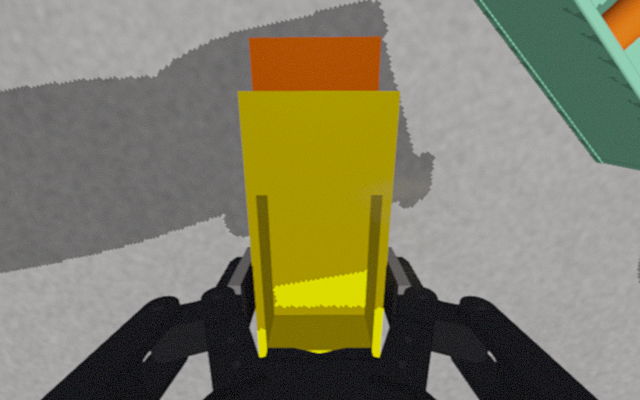

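>>> {"fn": "play_rows", "kwargs": {"plan": [{"jaw": 40,"linear": [0,-1.5,1.5],"dr": [0,0,0]},{"jaw": 40,"linear": [1,-1.5,1.5],"dr": [0,0,0]},{"jaw": 40,"linear": [2,-1.5,1.5],"dr": [0,0,0]},{"jaw": 40,"linear": [3,-1.5,1.5],"dr": [0,0,0]},{"jaw": 40,"linear": [3.5,-1.5,1.5],"dr": [0,0,0]},{"jaw": 40,"linear": [3.5,-1.5,1.5],"dr": [0,0,0]},{"jaw": 40,"linear": [3.5,-1.5,1.5],"dr": [0,0,0]},{"jaw": 40,"linear": [3.5,-1.5,1.5],"dr": [0,0,0]}]}}

```text
t: 6.67
ee_pos: [554.3, -274.6, 67.0]
eef_rot: [1.881, 0.579, -1.881]
contact_force: [-1.8, 0.5, 1.0]
width: 59.2
```

>>> {"fn": "play_rows", "kwargs": {"plan": [{"jaw": 40,"linear": [0.5,0,0],"dr": [0,0,0]},{"jaw": 40,"linear": [0.8,0,0],"dr": [0,0,0]},{"jaw": 40,"linear": [0.8,0,0],"dr": [0,0,0]},{"jaw": 40,"linear": [0.8,0,0],"dr": [0,0,0]}]}}

```text
t: 7.0
ee_pos: [554.3, -274.7, 67.0]
eef_rot: [1.881, 0.58, -1.881]
contact_force: [-3.2, 1.7, 5.2]
width: 59.4
```

>>> {"fn": "play_rows", "kwargs": {"plan": [{"jaw": 62,"linear": [0,0,0],"dr": [0,0,0]},{"jaw": 66,"linear": [0,0,0],"dr": [0,0,0]},{"jaw": 72,"linear": [0,0,0],"dr": [0,0,0]},{"jaw": 85,"linear": [0,0,0],"dr": [0,0,0]},{"jaw": 85,"linear": [0,0,0],"dr": [0,0,0]},{"jaw": 85,"linear": [0,0,0],"dr": [0,0,0]},{"jaw": 85,"linear": [0,0,0],"dr": [0,0,0]},{"jaw": 85,"linear": [-10,0,0],"dr": [0,0,0]},{"jaw": 85,"linear": [-35,0,0],"dr": [0,0,0]},{"jaw": 85,"linear": [-70,0,0],"dr": [0,0,0]},{"jaw": 85,"linear": [-90,0,0],"dr": [0,0,0]},{"jaw": 85,"linear": [-90,0,0],"dr": [0,0,0]},{"jaw": 85,"linear": [-90,0,0],"dr": [0,0,0]}]}}

```text
t: 8.08
ee_pos: [555.4, -275.4, 158.9]
eef_rot: [1.882, 0.575, -1.877]
contact_force: [0.6, -0.4, -0.2]
width: 85.1
```

Run:
```python
from h import *
from cell import telemetry,eyes
s=telemetry.state();print(s["t"],s["ee_pos"],s["contact_force"],s["width"],s["joints"].round(2))
m=eyes.camera_model("wrist");print(m)
im=eyes.read_camera("wrist")[:,:,::-1].copy();cv2.imwrite(f"pics/h3.png",im)
print(delta(s,(463.7,198.7,130),-.04))
```

```text
8.0833 [ 555.39760683 -275.39639399  158.88278508] [ 0.58445106 -0.40516559 -0.15208793] 85.09247263230255 [-0.62  0.25  1.79  0.    1.09  0.35]
{'intrinsics': array([[294.13815833,   0.        , 318.95515122],
       [  0.        , 294.13815833, 200.38412178],
       [  0.        ,   0.        ,   1.        ]]), 'eye': array([ 618.10888339, -230.80950504,  281.76640111]), 'attitude': array([ 2.52735992, -1.33770427, -0.20422814])}
(array([  27.15392874, -443.67779964, -190.84740352]), [array([-143.47494487,    0.29173958,   -0.23077574]), array([36.52461272, -0.17803266, -0.2250634 ])])
```

View pics/h3.png

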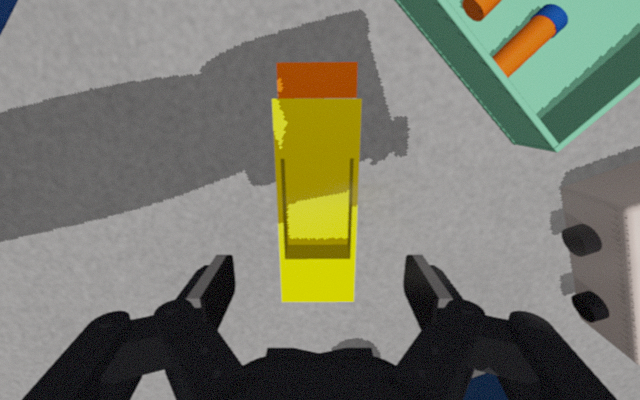

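Run:
```python
from h import *
from cell import telemetry,eyes
m=eyes.camera_model("wrist")
c,s=np.cos(.598),np.sin(.598)
for uv,z in (((273,98),75),((361,98),75),((282,301),75),((355,301),75),((277,62),45),((357,62),45)):
    P=unproj(m,uv,z)-[580.5,-258,0]; print(uv,round(c*P[0]+s*P[1],1),round(-s*P[0]+c*P[1],1))
```

```text
(273, 98) 51.1 32.3
(361, 98) 51.1 -25.6
(282, 301) -106.2 32.4
(355, 301) -106.2 -27.5
(277, 62) 76.6 32.6
(357, 62) 76.5 -25.6
```

>>> {"fn": "play_rows", "kwargs": {"plan": [{"jaw": 85,"linear": [0,-20,-8],"dr": [0,0,0]},{"jaw": 85,"linear": [0,-55,-23],"dr": [5,0,0]},{"jaw": 85,"linear": [0,-90,-38],"dr": [10,0,0]},{"jaw": 85,"linear": [0,-125,-53],"dr": [15,0,0]},{"jaw": 85,"linear": [0,-160,-68],"dr": [20,0,0]},{"jaw": 85,"linear": [0,-195,-83],"dr": [25,0,0]},{"jaw": 85,"linear": [0,-230,-98],"dr": [30,0,0]},{"jaw": 85,"linear": [0,-265,-113],"dr": [36.5,0,0]},{"jaw": 85,"linear": [0,-300,-128],"dr": [36.5,0,0]},{"jaw": 85,"linear": [0,-335,-144],"dr": [36.5,0,0]},{"jaw": 85,"linear": [10,-370,-159],"dr": [36.5,0,0]},{"jaw": 85,"linear": [20,-405,-174],"dr": [36.5,0,0]},{"jaw": 85,"linear": [27,-435,-187],"dr": [36.5,0,0]},{"jaw": 85,"linear": [27,-443.7,-190.8],"dr": [36.5,0,0]},{"jaw": 85,"linear": [27,-443.7,-190.8],"dr": [36.5,0,0]},{"jaw": 85,"linear": [27,-443.7,-190.8],"dr": [36.5,0,0]},{"jaw": 85,"linear": [27,-443.7,-190.8],"dr": [36.5,0,0]},{"jaw": 85,"linear": [27,-443.7,-190.8],"dr": [36.5,0,0]}]}}

```text
t: 9.63
ee_pos: [463.1, 198.2, 129.2]
eef_rot: [-2.201, 0.046, 2.2]
contact_force: [0.0, -0.1, 0.4]
width: 84.7
```

Run:
```python
from h import *
from cell import telemetry,eyes
s=telemetry.state();print(s["t"],s["ee_pos"],s["contact_force"],s["width"],s["joints"].round(2))
m=eyes.camera_model("wrist")
im=eyes.read_camera("wrist")[:,:,::-1].copy();cv2.imwrite(f"pics/g1.png",im)
print(proj(m,box((463.7,198.7,-.04),30)).round(1)[4:])
im=eyes.read_camera("top")[:,:,::-1].copy();cv2.imwrite("pics/g1top.png",im)
cv2.imwrite("pics/g1topc.png",cv2.resize(im[95:180,415:500],None,fx=7,fy=7,interpolation=cv2.INTER_CUBIC))
```

```text
9.6333 [463.08723665 198.2006372  129.19960279] [ 0.04854516 -0.10345202  0.42179426] 84.67283094273276 [ 0.2   0.05  2.09 -0.    1.01  1.82]
[[352.8 291.9]
 [284.7 291.9]
 [360.4 100. ]
 [276.4 100.1]]
```

View pics/g1.png

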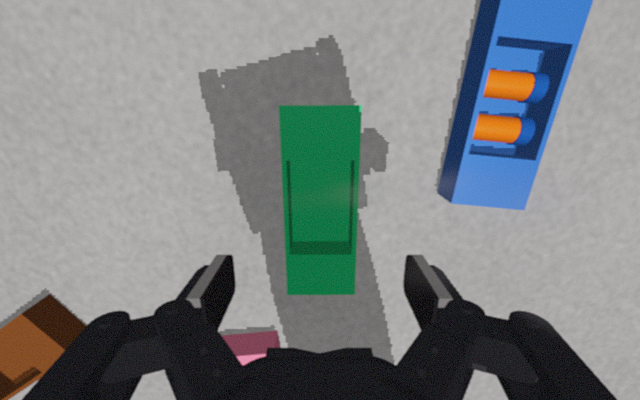

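View pics/g1topc.png

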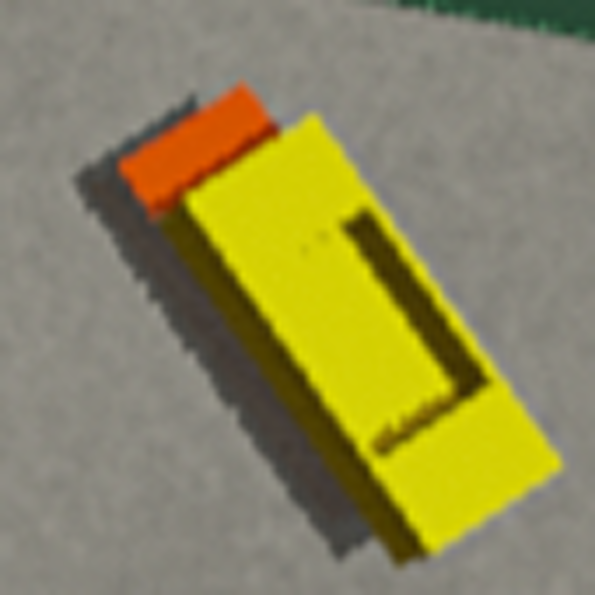

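Run:
```python
from h import *
from cell import telemetry,eyes
m=eyes.camera_model("top")
c,s=np.cos(.598),np.sin(.598)
Q=[]
for u,v in ((185,195),(317,113),(563,465),(430,553)):
    P=unproj(m,((u+.5)/7-.5+415,(v+.5)/7-.5+95),75)-[580.9,-258,0]; Q.append([c*P[0]+s*P[1],-s*P[0]+c*P[1]])
Q=np.array(Q);print(Q.round(1),Q.mean(0))
m=eyes.camera_model("wrist")
P=np.array([unproj(m,uv,30) for uv in ((280,106),(360,106),(355,293),(287,293))]);print(P.round(1),P.mean(0))
d=P[0]+P[1]-P[2]-P[3];print(np.arctan2(d[1],d[0]))
s=telemetry.state();print(delta(s,(462.5,198.0,22.5),-.04))
```

```text
[[  54.5   29.4]
 [  53.2  -29.9]
 [-105.4  -29.2]
 [-105.2   31.1]] [-25.72160945   0.36498976]
[[540.8 223.4  30. ]
 [538.4 165.9  30. ]
 [381.3 170.2  30. ]
 [383.7 230.1  30. ]] [461.05294862 197.40412786  30.        ]
-0.03481667296514756
(array([106.78947769,   0.32520132,   0.61882498]), [array([ 1.79897838e+02, -5.21150209e-03,  4.39449796e-02]), array([-0.10215677, -0.02799212, -0.00331963])])
```

>>> {"fn": "play_rows", "kwargs": {"newtons": 40, "plan": [{"jaw": 85,"linear": [35,0.5,1],"dr": [0,0,0]},{"jaw": 85,"linear": [70,0.5,1],"dr": [0,0,0]},{"jaw": 85,"linear": [95,0.5,1],"dr": [0,0,0]},{"jaw": 85,"linear": [106.8,0.5,1],"dr": [0,0,0]},{"jaw": 85,"linear": [106.8,0.5,1],"dr": [0,0,0]},{"jaw": 85,"linear": [106.8,0.5,1],"dr": [0,0,0]},{"jaw": 85,"linear": [106.8,0.5,1],"dr": [0,0,0]},{"jaw": 40,"linear": [106.8,0.5,1],"dr": [0,0,0]},{"jaw": 40,"linear": [106.8,0.5,1],"dr": [0,0,0]},{"jaw": 40,"linear": [106.8,0.5,1],"dr": [0,0,0]},{"jaw": 40,"linear": [106.8,0.5,1],"dr": [0,0,0]},{"jaw": 40,"linear": [106.8,0.5,1],"dr": [0,0,0]},{"jaw": 40,"linear": [106.8,0.5,1],"dr": [0,0,0]},{"jaw": 40,"linear": [106.8,0.5,1],"dr": [0,0,0]},{"jaw": 40,"linear": [106.8,0.5,1],"dr": [0,0,0]}]}}

```text
t: 10.98
ee_pos: [463.0, 199.3, 24.1]
eef_rot: [-2.205, 0.043, 2.198]
contact_force: [-0.0, -1.2, 6.7]
width: 59.0
```

Run:
```python
from h import *
from cell import telemetry,eyes
s=telemetry.state();m=eyes.camera_model("wrist");im=eyes.read_camera("wrist")[:,:,::-1].copy()
print(s["t"],s["ee_pos"],s["contact_force"],s["width"])
cv2.imwrite("pics/g2.png",im)
```

```text
10.9833 [462.97133932 199.31348467  24.12567175] [-5.81507538e-03 -1.24269651e+00  6.69671342e+00] 58.98824777017569
```

View pics/g2.png

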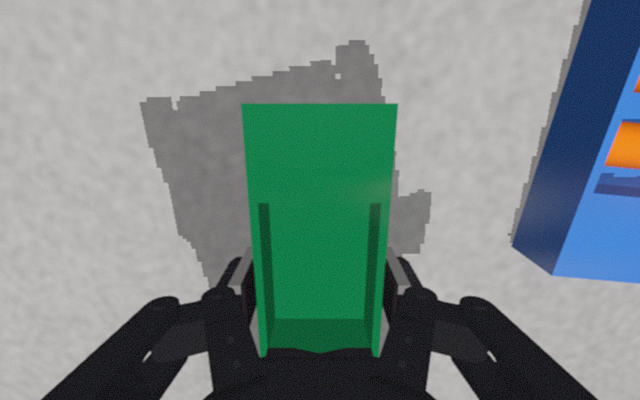

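Run:
```python
from h import *
from cell import telemetry,eyes
s=telemetry.state();m=eyes.camera_model("wrist")
R0=R.from_rotvec(s["eef_rot"])
for uv in ((242,104),(397,104),(260,203),(379,203)):
    P=unproj(m,uv,30);print(uv,P.round(1),R0.inv().apply(P-s["ee_pos"]).round(1))
```

```text
(242, 104) [541.4 225.6  30. ] [ -5.6 -29.3 -77.4]
(397, 104) [539.1 167.   30. ] [ -5.7  29.3 -77.4]
(260, 203) [501.8 222.7  30. ] [ -5.8 -24.9 -37.9]
(379, 203) [499.9 172.9  30. ] [ -5.8  25.  -37.9]
```

Run:
```python
from h import *
from cell import telemetry
print(delta(telemetry.state(),(581.9,-257.2,155),.598))
```

```text
(array([-130.6830293 ,  451.42563496, -137.22946778]), [array([ 1.43481545e+02, -3.71386851e-02,  2.33395729e-01]), array([-3.65182760e+01, -1.80048030e-01, -2.86498262e-02])])
```

>>> {"fn": "play_rows", "kwargs": {"plan": [{"jaw": 40,"linear": [-15,0,0],"dr": [0,0,0]},{"jaw": 40,"linear": [-45,0,0],"dr": [0,0,0]},{"jaw": 40,"linear": [-80,0,0],"dr": [0,0,0]},{"jaw": 40,"linear": [-115,10,-3],"dr": [0,0,0]},{"jaw": 40,"linear": [-130,35,-10],"dr": [0,0,0]},{"jaw": 40,"linear": [-130,70,-21],"dr": [-4,0,0]},{"jaw": 40,"linear": [-130,105,-32],"dr": [-8,0,0]},{"jaw": 40,"linear": [-130,140,-42],"dr": [-12,0,0]},{"jaw": 40,"linear": [-130,175,-53],"dr": [-16,0,0]},{"jaw": 40,"linear": [-130,210,-64],"dr": [-20,0,0]},{"jaw": 40,"linear": [-130,245,-74],"dr": [-24,0,0]},{"jaw": 40,"linear": [-130,280,-85],"dr": [-28,0,0]},{"jaw": 40,"linear": [-130,315,-96],"dr": [-32,0,0]},{"jaw": 40,"linear": [-130,350,-106],"dr": [-36.5,0,0]},{"jaw": 40,"linear": [-130,385,-117],"dr": [-36.5,0,0]},{"jaw": 40,"linear": [-130,420,-128],"dr": [-36.5,0,0]},{"jaw": 40,"linear": [-130,445,-135],"dr": [-36.5,0,0]},{"jaw": 40,"linear": [-130,451.4,-137.2],"dr": [-36.5,0,0]},{"jaw": 40,"linear": [-130,451.4,-137.2],"dr": [-36.5,0,0]},{"jaw": 40,"linear": [-130,451.4,-137.2],"dr": [-36.5,0,0]}]}}

```text
t: 12.7
ee_pos: [580.2, -256.8, 151.6]
eef_rot: [1.881, 0.581, -1.882]
contact_force: [0.3, 0.1, -0.5]
width: 59.0
```

>>> {"fn": "play_rows", "kwargs": {"plan": [{"jaw": 40,"linear": [15,0,0],"dr": [0,0,0]},{"jaw": 40,"linear": [30,0,0],"dr": [0,0,0]},{"jaw": 40,"linear": [35,0,0],"dr": [0,0,0]},{"jaw": 40,"linear": [35,0,0],"dr": [0,0,0]},{"jaw": 40,"linear": [35,0,0],"dr": [0,0,0]},{"jaw": 40,"linear": [35,0,0],"dr": [0,0,0]}]}}

```text
t: 13.2
ee_pos: [581.2, -257.0, 118.3]
eef_rot: [1.881, 0.579, -1.879]
contact_force: [0.6, 0.1, -0.9]
width: 59.3
```

Run:
```python
from h import *
from cell import telemetry,eyes
s=telemetry.state();print(s["t"],s["ee_pos"],s["contact_force"],s["width"],s["joints"].round(2))
print(delta(s,(581.9,-257.2,102),.598))
for n in("scene","wrist"):
    im=eyes.read_camera(n)[:,:,::-1].copy()
    if n=="scene": im=cv2.resize(im[200:370,220:440],None,fx=3.5,fy=3.5,interpolation=cv2.INTER_CUBIC)
    cv2.imwrite(f"pics/p1{n}.png",im)
```

```text
13.2 [ 581.19073657 -256.96896171  118.27185854] [ 0.58659808  0.05434919 -0.93661376] 59.2949606210887 [-0.58  0.33  1.77  0.    1.03  0.4 ]
(array([16.27284107,  0.57041808, -0.44618392]), [array([-1.79983622e+02,  1.10407364e-01, -5.39672342e-02]), array([ 0.01633614, -0.03435973, -0.0702939 ])])
```

View pics/p1scene.png

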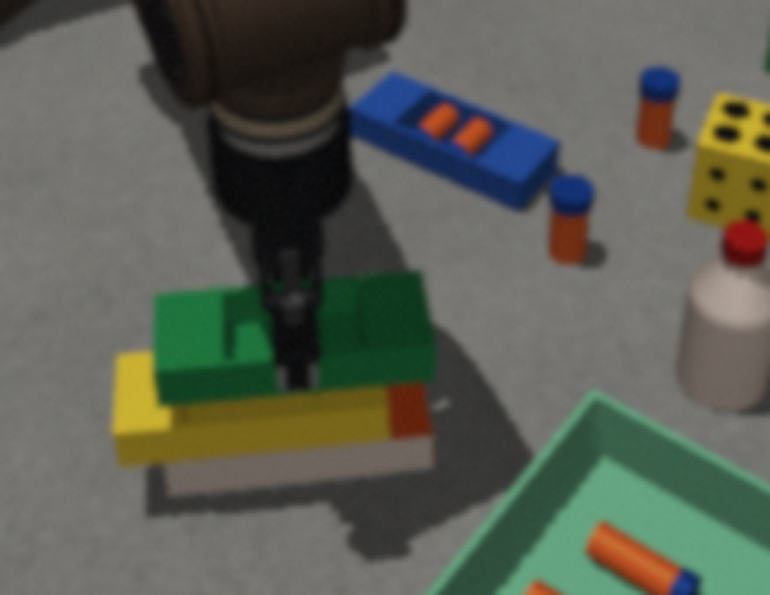

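View pics/p1wrist.png

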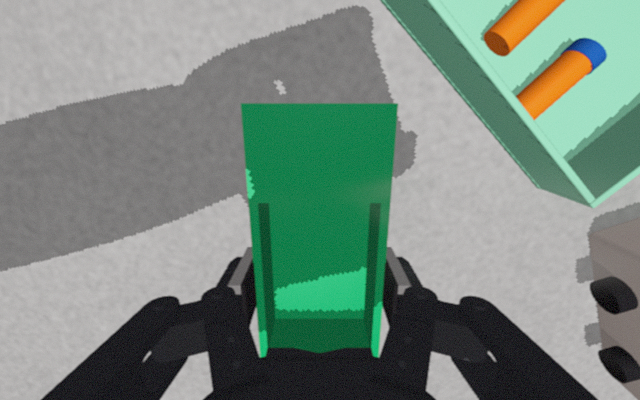

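Green hovers in line over the stack. In the scene view its right end, near x=435, is above the orange end. Now I'll lower it.

>>> {"fn": "play_rows", "kwargs": {"plan": [{"jaw": 40,"linear": [6,0.5,-0.4],"dr": [0,0,0]},{"jaw": 40,"linear": [12,0.5,-0.4],"dr": [0,0,0]},{"jaw": 40,"linear": [15,0.5,-0.4],"dr": [0,0,0]},{"jaw": 40,"linear": [17,0.5,-0.4],"dr": [0,0,0]},{"jaw": 40,"linear": [17,0.5,-0.4],"dr": [0,0,0]},{"jaw": 40,"linear": [17,0.5,-0.4],"dr": [0,0,0]},{"jaw": 40,"linear": [17,0.5,-0.4],"dr": [0,0,0]},{"jaw": 40,"linear": [17,0.5,-0.4],"dr": [0,0,0]}]}}

```text
t: 13.97
ee_pos: [581.4, -257.7, 100.3]
eef_rot: [1.881, 0.579, -1.881]
contact_force: [0.5, 0.5, -1.0]
width: 58.9
```

>>> {"fn": "play_rows", "kwargs": {"plan": [{"jaw": 40,"linear": [0.5,0,0],"dr": [0,0,0]},{"jaw": 40,"linear": [1,0,0],"dr": [0,0,0]},{"jaw": 40,"linear": [1.5,0,0],"dr": [0,0,0]},{"jaw": 40,"linear": [1.5,0,0],"dr": [0,0,0]},{"jaw": 40,"linear": [1.5,0,0],"dr": [0,0,0]}]}}

```text
t: 14.38
ee_pos: [581.3, -257.7, 99.2]
eef_rot: [1.881, 0.579, -1.881]
contact_force: [-1.3, 0.1, 2.2]
width: 58.8
```

>>> {"fn": "play_rows", "kwargs": {"plan": [{"jaw": 62,"linear": [0.3,0,0],"dr": [0,0,0]},{"jaw": 66,"linear": [0.3,0,0],"dr": [0,0,0]},{"jaw": 72,"linear": [0.3,0,0],"dr": [0,0,0]},{"jaw": 85,"linear": [0,0,0],"dr": [0,0,0]},{"jaw": 85,"linear": [0,0,0],"dr": [0,0,0]},{"jaw": 85,"linear": [0,0,0],"dr": [0,0,0]},{"jaw": 85,"linear": [0,0,0],"dr": [0,0,0]},{"jaw": 85,"linear": [-10,0,0],"dr": [0,0,0]},{"jaw": 85,"linear": [-35,0,0],"dr": [0,0,0]},{"jaw": 85,"linear": [-70,0,0],"dr": [0,0,0]},{"jaw": 85,"linear": [-100,-20,0],"dr": [0,0,0]},{"jaw": 85,"linear": [-100,-60,0],"dr": [0,0,0]},{"jaw": 85,"linear": [-100,-100,0],"dr": [0,0,0]},{"jaw": 85,"linear": [-100,-140,0],"dr": [0,0,0]},{"jaw": 85,"linear": [-100,-180,0],"dr": [0,0,0]},{"jaw": 85,"linear": [-100,-200,0],"dr": [0,0,0]},{"jaw": 85,"linear": [-100,-200,0],"dr": [0,0,0]},{"jaw": 85,"linear": [-100,-200,0],"dr": [0,0,0]}]}}

```text
t: 15.88
ee_pos: [468.8, -91.7, 199.8]
eef_rot: [1.881, 0.579, -1.878]
contact_force: [-0.7, -0.3, -0.1]
width: 84.8
```

Run:
```python
from h import *
from cell import telemetry,eyes
s=telemetry.state();print(s["t"],s["ee_pos"],s["contact_force"],s["width"])
im=eyes.read_camera("top")[:,:,::-1].copy();cv2.imwrite("pics/ftop.png",im)
cv2.imwrite("pics/ftopc.png",cv2.resize(im[85:185,410:510],None,fx=6,fy=6,interpolation=cv2.INTER_CUBIC))
im=eyes.read_camera("scene")[:,:,::-1].copy();cv2.imwrite("pics/fsc.png",cv2.resize(im[200:370,220:440],None,fx=3.5,fy=3.5,interpolation=cv2.INTER_CUBIC))
```

```text
15.8833 [468.76242821 -91.68753141 199.77554967] [-0.74710473 -0.27514778 -0.0560418 ] 84.83429847852882
```

View pics/ftop.png

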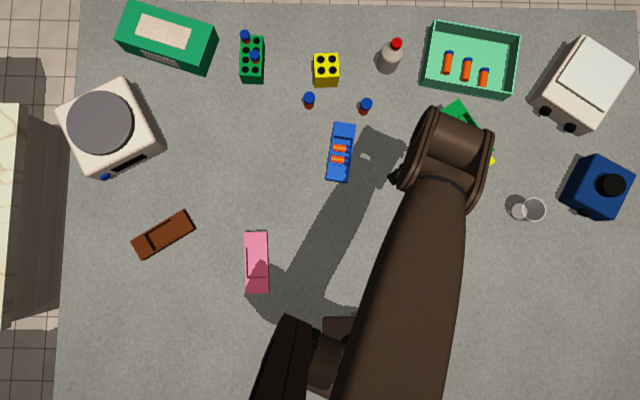

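View pics/ftopc.png

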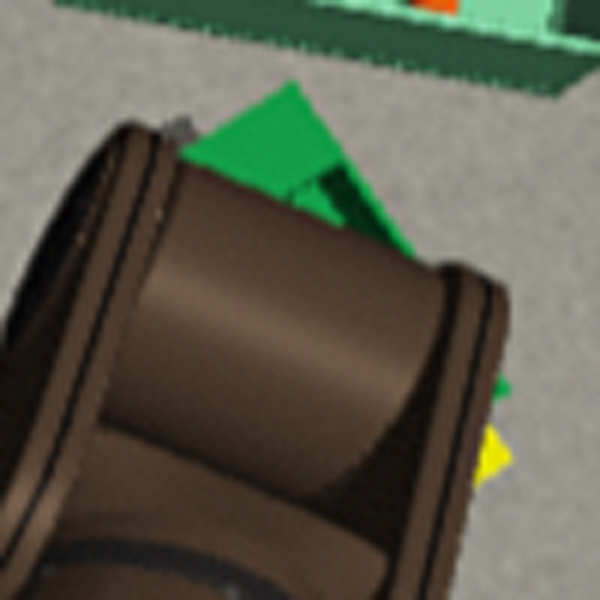

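View pics/fsc.png

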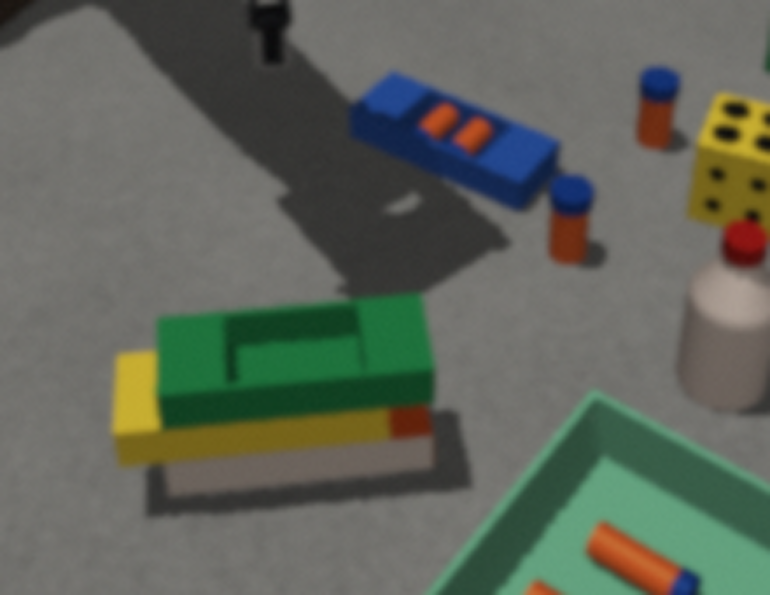

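>>> {"fn": "play_rows", "kwargs": {"plan": [{"jaw": 85,"linear": [-20,-40,0],"dr": [0,0,0]},{"jaw": 85,"linear": [-40,-80,0],"dr": [0,0,0]},{"jaw": 85,"linear": [-50,-110,-30],"dr": [0,0,0]},{"jaw": 85,"linear": [-50,-140,-60],"dr": [0,0,0]},{"jaw": 85,"linear": [-50,-170,-90],"dr": [0,0,0]},{"jaw": 85,"linear": [-50,-200,-120],"dr": [0,0,0]},{"jaw": 85,"linear": [-50,-200,-120],"dr": [0,0,0]},{"jaw": 85,"linear": [-50,-200,-120],"dr": [0,0,0]},{"jaw": 85,"linear": [-50,-200,-120],"dr": [0,0,0]}]}}

```text
t: 16.73
ee_pos: [456.2, 140.1, 248.6]
eef_rot: [1.88, 0.579, -1.881]
contact_force: [-0.8, 0.1, -0.6]
width: 84.8
```

Run:
```python
from h import *
from cell import telemetry,eyes
s=telemetry.state();print(s["t"],s["ee_pos"],s["contact_force"],s["width"])
im=eyes.read_camera("top")[:,:,::-1].copy();cv2.imwrite("pics/etop.png",im)
cv2.imwrite("pics/etopc.png",cv2.resize(im[85:185,410:510],None,fx=6,fy=6,interpolation=cv2.INTER_CUBIC))
```

```text
16.7333 [456.21350578 140.1082678  248.6232076 ] [-0.78620577  0.1405222  -0.64843831] 84.83767994291634
```

View pics/etopc.png

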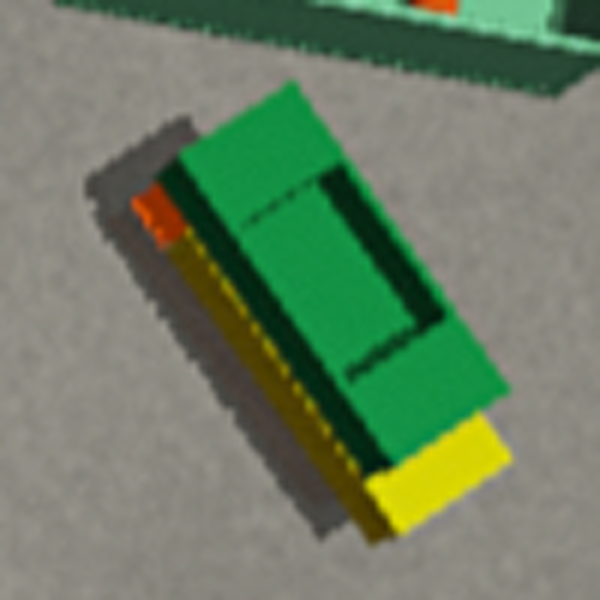

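Run:
```python
from h import *
from cell import eyes
m=eyes.camera_model("top")
c,s=np.cos(.598),np.sin(.598)
def f(uv,z,cam=m,k=6,off=(410,85)):
    P=unproj(cam,((uv[0]+.5)/k-.5+off[0],(uv[1]+.5)/k-.5+off[1]),z)-[580.7,-258,0]; return [c*P[0]+s*P[1],-s*P[0]+c*P[1]]
G=np.array([f(p,105) for p in((180,155),(293,80),(512,390),(392,468))]);Y=np.array([f(p,75) for p in((512,457),(398,537))])
print(G.round(1),G.mean(0),Y.round(1))
d=G[0]+G[1]-G[2]-G[3];print("yaw err",np.arctan2(d[1],d[0]))
M=eyes.camera_model("scene")
print(np.array([f(p,105,M,3.5,(220,200)) for p in((422,294),(434,374),(157,318),(163,402))]).round(1),np.array([f(p,75,M,3.5,(220,200)) for p in((117,352),(116,437))]).round(1))
```

```text
[[ 80.5  28.5]
 [ 80.9 -30.4]
 [-78.4 -30.3]
 [-77.7  31.1]] [ 1.33462555 -0.28079361] [[-104.6  -29.5]
 [-106.    31.9]]
yaw err -0.008461849989877271
[[ 81.3  29.3]
 [ 79.5 -33.5]
 [-79.1  29.7]
 [-74.6 -34.7]] [[-106.6   33.3]
 [-104.5  -31.1]]
```

```bash
python3 -c "
from cell import workorder
print(workorder.sign_off())"
```

```text
the job is handed in; nothing more can be done
None
```

Both trays are stacked on the stand and the job is handed in, at about 17 s of the 61 s allowed. Hand-in reports no verdict, so the figures below are my own measurements from the overhead camera, in the stand's frame.

| Tray | Along the stand | Across the stand | Check |
|---|---|---|---|
| Yellow | about -25.5 mm | within about 1 mm of centre | Measured on release and again at the end. |
| Green | about +1.3 mm | -0.3 mm | Stepped back about 27 mm from yellow, within 0.5° of the stand's line. |

- **Setting down:** I lowered each tray until the wrist force showed contact (about 5 N for yellow, 2 N for green), then opened the jaws and moved the arm clear.
- **Flatness:** The release heights match trays lying flat, and the scene camera shows the same. I did not measure tilt directly.
- **Blue tray:** The arm never came near it, and it looks unmoved in the overhead pictures. I did not measure its position at the end.
- **Camera disagreements:** The cameras differed by 2–5 mm at most, well inside the tolerances.
- **Refused call:** One move call was refused because its rows lacked "dr". Nothing moved, and I resent it complete.

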